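Dress the brass abacus plate with the block file

TASK

Take the block file from its tray and dress the upper edge of the brass abacus plate in the vise with at least two long forward strokes (away from the robot), the file flat and square across the edge and bearing with light, steady pressure from its front half to its rear half. File on the forward stroke only: lift the file clear at the end of each stroke, the last one too, and carry it back in the air, never dragging the edge back or leaning hard on it. Then lay the file gently back down in its tray, let go, and leave the other things on the table where they are.

Things in the scene. Friction and masses are not known exactly. Their poses are not given: they have to be found in the camera images.
- file_grip (a point): Centre of the wooden grip (80 x 22 x 45 mm high) on the loose block file (~0.3 kg), which starts in the tray. Under the grip, along it, is the flat dark steel blade 180 long (x) x 36 wide (y) x 6 mm; its underside is the cutting face. This point is 28.5 mm above the underside, 22.5 mm above the blade's upper face and 22.5 mm below the grip's top. z up. The two ends are alike.
- file: The same file; origin at the centre of its underside, axes as above.
- vise: Small bench vise fixed to the table, base 130 (x) x 110 (y) mm, wooden jaws 70 mm high, clamping an upright brass plate. Origin at table height right below the plate. x points forward, away from the robot, square to the plate: the way of the strokes. Screw and cross-bar reach 90 mm out on the near side, 40 mm high. Pressing with 6 to 8 N is right, under 3 N does not bite, over 16 N bends it.
- plate_root (a point): Middle of the gap at the top of the vise jaws, 70 mm above the table, where the brass plate (4 mm thick along x, 70 mm wide along y) comes out. Its level upper edge runs along y, directly above. How far it stands out is not measured: 12 to 42 mm above this fixed point, to be found by touch. Rubber linings let the edge give about 0.17 mm downwards per newton.
- plate_flex (a joint): How far the file drags the plate along the vise's x, m: 0 untouched, positive forward, negative back; a spring giving 1.25 mm per newton of drag, the friction of file on brass being about 0.6. Dragging it back more than 2 mm spoils the edge.
- tray: Shallow pine tray fixed to the table, 240 (x) x 85 (y) x 14 mm high outside, walls and floor 6 mm thick (inside 228 x 73, inner floor 6 mm above the table), the place of the file. Origin under its centre at table height, x along its length. When the file lies in it, the grip centre is 34.5 mm above the table.
- slate: Bystander: grey slate tablet in a pine frame, 130 x 200 x 14 mm, lying flat; origin at the centre of its underside.
- cups: Bystander: three nested olive-wood cups, 80 mm wide, 90 mm high; origin at the centre of the underside.
- tin: Bystander: tin pencil box 62 x 192 x 32 mm; origin at the centre of its underside.
- bangle: Bystander: carved wooden bangle lying flat, 76 mm wide, 18 mm high; origin at its centre, underside.
- abacus: Bystander: abacus lying flat, 175 x 240 x 22 mm; origin at the centre of its underside.
- pencil: Bystander: square grey slate pencil, 90 mm long (x), 9 mm thick, lying between vise and tray; origin at the centre of its underside.
- spare_plate: Bystander: spare brass plate lying flat, 40 x 70 x 6 mm; origin at the centre of its underside.
Things that resemble listed ones, but are neither listed nor needed, are in the scene too. What is meant by the file is not turquoise, and is the smaller of those in its own colour.

How it is judged:
By the outcome, as a careful person would: the job done as asked, in the order asked, and still so for the second after the job is handed in, with the robot touching nothing.
It also fails if it takes over 64 s, if anything falls off the work surface, if the arm or the gripper's body presses on something with over 40 N, if the wrist force passes 120 N, or if a joint passes its speed limit or range.

ROBOT

A 6-joint arm with a two-finger parallel gripper is mounted at the origin on the work surface. World frame = base frame: x ahead of the robot, y to its left, z up, the work surface at z = 0. Lengths are in m, angles in rad, forces in N, time in s.
With the tool pointing down it reaches from about 0.4 to 0.925 m from the base axis. Payload 12.5 kg.
Tool frame: the origin (TCP) lies at the very end of the fingers, on their centre line; the grasp point (between the pads) lies 19 mm behind it; z points along the fingers, y is the direction in which the jaws open and shut (so a half turn about z gives the same grasp; the last joint's range is limited). The gripper opens to 95 mm and grips with 3 to 60 N. Pads are 20 mm wide; open, the fingers measure 119 mm over their backs; the gripper's body (75 mm by 180 mm) begins 59 mm behind the grasp point.
Start: joints at [-1.313, 0.491, 1.559, -0, 1.092, -0.106], TCP at [0.222, -0.584, 0.215] pointing down, gripper open.
Joint ranges: [-3.1, 3.1], [-0.84, 2.19], [0.05, 2.79], [-1.13, 4.28], [0.06, 2.93], [-2.69, 2.69]. Speed limits (rad/s): [2.22, 2.22, 2.79, 3.14, 3.14, 3.14].

INTERFACE

Orientations are given as a rotation vector (axis times angle).
In Python, from plant import arm gives the robot as it stands. The module is installed in compiled form; this text tells all that it offers.
- The arm moves only by the tool move_arm, never from a script. Its argument "series" is text: rows parted by semicolons, each of 7 numbers parted by spaces: the finger opening in m, from 0 to 0.0951, then the shift along the tool's x, y, z in m, then the turn, a rotation vector about the tool's x, y, z in rad. A call has 1 to 5 rows; each row is the pose to reach, as a shift and turn from the pose measured when the call began, along the tool's axes at that moment; what a row does not reach only later rows make up. A row lasts 1/8 s, in which the tool goes at most 62.5 mm and 10.7 degrees, less where a joint would pass 70% of its speed; a pose out of reach is approached as far as the arm can. A call with a gripper value outside its range is refused whole. The fingers move at their own pace and stop on an object; the grip force is fixed at half the most. Time passes only in rows, so rows that repeat a pose let the fingers close. It gives the time, the measured TCP pose, the force and the opening at its end, in the units of the state.
- arm.state(): the state, without advancing time (a new reading comes with each control period).
- arm.get_image(name): name is "scene" or "top" or "wrist"; returns the picture (480x640x3 uint8, red, green, blue); there is no depth.
- arm.camera_model(name): a dict with "intrinsics" (3x3 intrinsics, pixels), "eye" and "orientation" of the camera in the world; the wrist camera has in their place "tool_from_camera" (4x4, takes a point from camera to tool coordinates, whose origin is the TCP and whose axes are the flange's). Camera axes: x right, y down, z forward; pixel columns grow to the right and rows downward; lengths in m; the calibration is good to about 2 mm. A picture is of the moment at which its call begins: read the wrist's pose just before it. camera_model takes no time and is no camera call.
- arm.finish_job(): hands the job in, once; it reports no verdict.
The state is a dict: "time": time; "joint_positions": joint angles; "joint_velocities": joint speeds; "tau": joint torques, N m; "position": TCP position; "tcp_rot": TCP orientation; "wrist_force": force on the tool from outside, world axes, zero at the start; "wrist_torque": the same for the moment, N m; "grip_width": finger opening in m.
Only numpy, scipy, OpenCV 4.12 (cv2) and the standard library are available. Lean on these libraries where they do the work, as an engineer would, in place of code of your own. Each camera call takes 0.05 s, during which the arm holds its last target.

## Working session

There is one attempt and no reset: what is moved stays moved. The work goes in short steps, Python scripts to look and compute and a tool call to move; the robot and the scene stay as the last step left them, time stands still between calls to the robot, and variables do not carry over. Pictures are saved under pics/ and viewed, and the job is handed in when it is done.

Besides the shell and the picture viewer there is one more tool, called after ">>>" by a JSON object that holds its "name" and its "arguments", one argument or row to a line. move_arm: Moves the arm, as the interface text tells. Its arguments: {"type":"object","properties":{"series":{"type":"string"}},"required":["series"]}

```bash
mkdir -p pics; ls; python3 - <<'E'
from plant import arm
import cv2,json
s=arm.state();print(s)
for n in("scene","top","wrist"):
    im=arm.get_image(n);cv2.imwrite(f"pics/{n}0.png",im[:,:,::-1]);print(n,arm.camera_model(n))
E
```

```text
pics
{'time': 0.0, 'joint_positions': array([-1.31258723e+00,  4.91545903e-01,  1.55950891e+00, -1.12558417e-05,
        1.09169814e+00, -1.05619553e-01]), 'joint_velocities': array([ 5.39668767e-05, -1.57881715e-04, -6.10970908e-05,  1.11791373e-03,
        9.54998957e-04, -5.21510600e-04]), 'tau': array([ 6.36612094e-05, -6.12653089e+01, -2.58186418e+01,  6.93809101e-02,
        4.82913991e-02, -1.11916006e-04]), 'position': array([ 0.22234629, -0.58381947,  0.21404976]), 'tcp_rot': array([-3.08861520e+00, -5.68152673e-01,  1.54502069e-04]), 'wrist_force': array([ 0.50867721,  0.40135113, -0.18042456]), 'wrist_torque': array([ 0.0070444 , -0.00571581, -0.02826692]), 'grip_width': 0.09471196176772101}
scene {'intrinsics': array([[458.85495414,   0.        , 319.73022771],
       [  0.        , 458.85495414, 235.89198027],
       [  0.        ,   0.        ,   1.        ]]), 'eye': array([1.14952898, 0.42455366, 0.85866906]), 'orientation': array([-1.24547049, -2.27982899,  0.95022722])}
top {'intrinsics': array([[581.49532273,   0.        , 321.47725115],
       [  0.        , 581.49532273, 241.62063809],
       [  0.        ,   0.        ,   1.        ]]), 'eye': array([0.29149887, 0.01172404, 1.40477455]), 'orientation': array([-2.11909285,  2.16090253, -0.1564154 ])}
wrist {'intrinsics': array([[380.12019119,   0.        , 317.51331968],
       [  0.        , 380.12019119, 241.19421598],
       [  0.        ,   0.        ,   1.        ]]), 'tool_from_camera': array([[ 1.74411036e-04, -9.67816189e-01, -2.51658089e-01,
         7.04875816e-02],
       [ 9.99999824e-01,  3.11298762e-04, -5.04132318e-04,
        -1.00155129e-03],
       [ 5.66248270e-04, -2.51657957e-01,  9.67816073e-01,
        -1.69579020e-01],
       [ 0.00000000e+00,  0.00000000e+00,  0.00000000e+00,
         1.00000000e+00]])}
```

View pics/scene0.png

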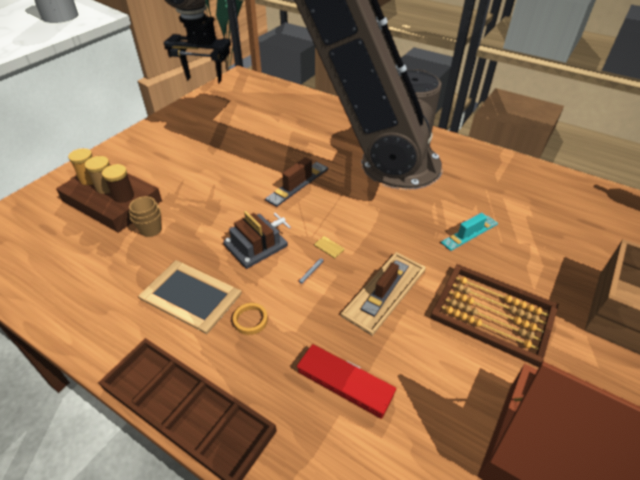

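View pics/top0.png

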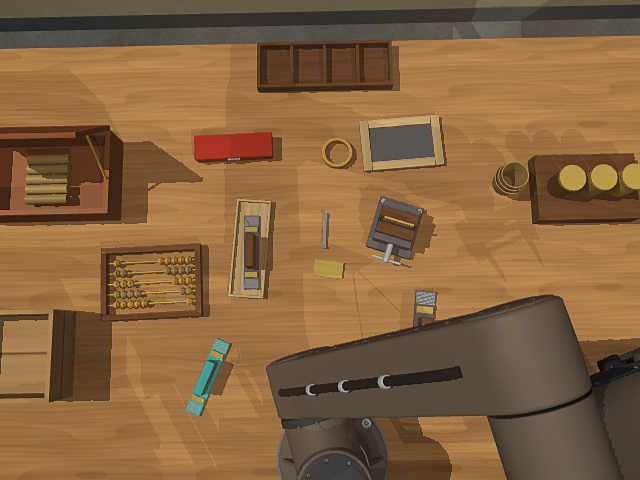

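View pics/wrist0.png

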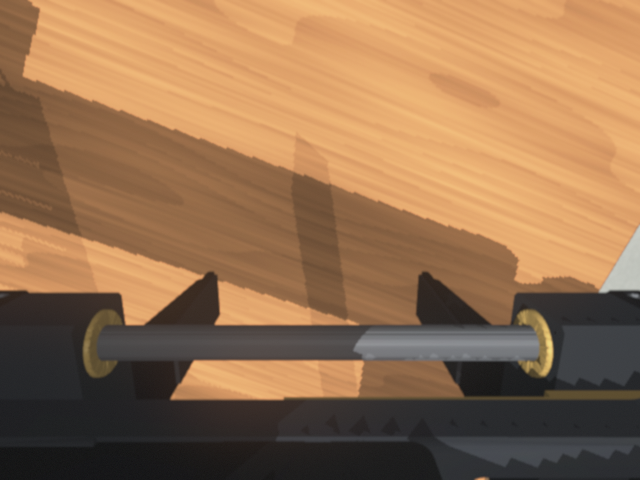

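The wrist camera shows only bare table. In the top view there are three file-like things: brown grip in the tray at (251,252), a bigger brown one partly hidden by the arm at (424,305), and a turquoise one at (209,377). The tray one should be the file, so I'll confirm it in a crop.

```bash
python3 - <<'E'
import cv2,numpy as np
t=cv2.imread("pics/top0.png");s=cv2.imread("pics/scene0.png")
a=cv2.resize(t[190:310,215:345],None,fx=6,fy=5*1,interpolation=cv2.INTER_CUBIC)
a=cv2.resize(t[190:310,215:345],None,fx=5,fy=5,interpolation=cv2.INTER_CUBIC);cv2.imwrite("pics/c_tray.png",a)
a=cv2.resize(t[185:330,350:450],None,fx=4,fy=4,interpolation=cv2.INTER_CUBIC);cv2.imwrite("pics/c_vise.png",a)
a=cv2.resize(s[150:340,210:440],None,fx=3.2,fy=3.1,interpolation=cv2.INTER_CUBIC);cv2.imwrite("pics/c_scene.png",a)
E
```

```text
(no output)
```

View pics/c_tray.png

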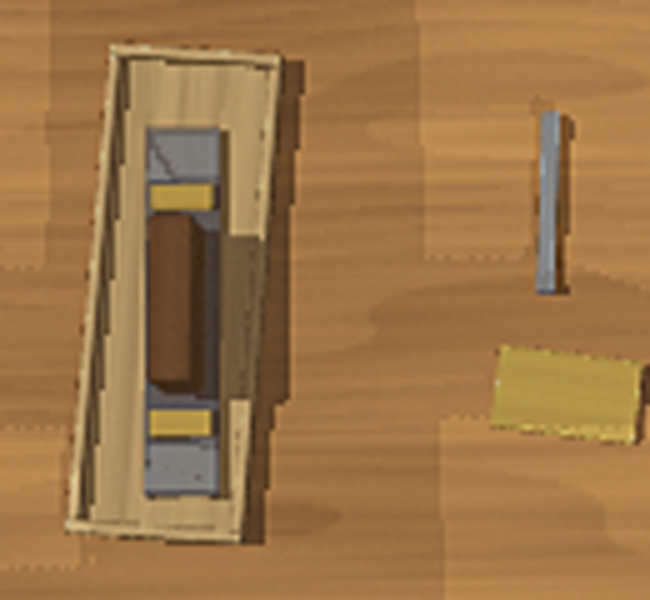

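View pics/c_vise.png

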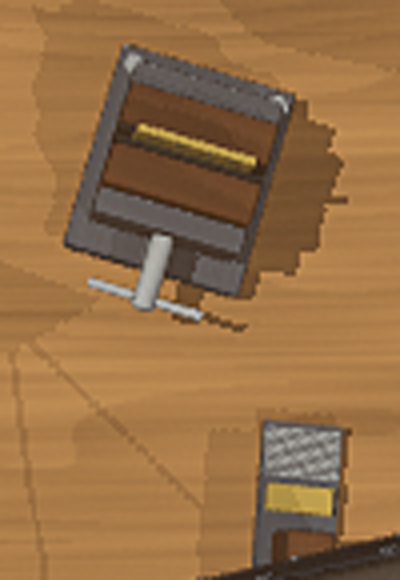

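View pics/c_scene.png

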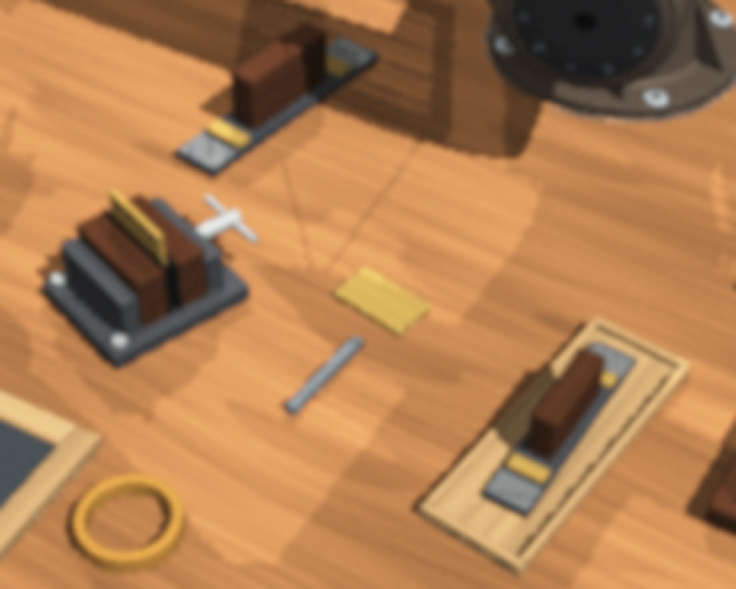

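The tray object at top (251,252) is the smaller brown file, in its tray. The bigger brown one lies loose on the table behind the vise and the third is turquoise. Next I'll measure.

```bash
cat > h.py <<'E'
import numpy as np,cv2
from scipy.spatial.transform import Rotation as R
from plant import arm
def ray(cam,uv,pose=None):
    m=arm.camera_model(cam);K=m["intrinsics"]
    d=np.linalg.inv(K)@np.array([uv[0],uv[1],1.])
    if cam=="wrist":
        p,r=pose;T=m["tool_from_camera"];Rw=R.from_rotvec(r).as_matrix()
        return p+Rw@T[:3,3],Rw@T[:3,:3]@d
    return m["eye"],R.from_rotvec(m["orientation"]).as_matrix()@d
def px(cam,uv,z,pose=None):
    e,d=ray(cam,uv,pose);return e+d*(z-e[2])/d[2]
def proj(cam,X,pose=None):
    m=arm.camera_model(cam);K=m["intrinsics"];X=np.atleast_2d(X)
    if cam=="wrist":
        p,r=pose;T=m["tool_from_camera"];Rw=R.from_rotvec(r).as_matrix()
        e=p+Rw@T[:3,3];M=Rw@T[:3,:3]
    else: e=m["eye"];M=R.from_rotvec(m["orientation"]).as_matrix()
    c=(X-e)@M; q=c@K.T; return q[:,:2]/q[:,2:]
E
python3 - <<'E'
from h import *
np.set_printoptions(precision=4,suppress=True)
def rect(name,pts,off,s,z,cam="top"):
    P=np.array([px(cam,(off[0]+(u)/s,off[1]+v/s),z)[:2] for u,v in pts]);c=P.mean(0)
    print(name,c,"sides",[round(float(np.linalg.norm(P[i]-P[(i+1)%4])),4) for i in range(4)],
     "ang",[round(float(np.degrees(np.arctan2(*(P[i]-P[j])[::-1]))),1) for i,j in((0,3),(1,2),(0,1),(3,2))])
rect("blade",[(148,128),(220,128),(218,497),(145,497)],(215,190),5,.012)
rect("grip",[(152,215),(188,212),(190,382),(150,385)],(215,190),5,.057)
rect("tray",[(112,45),(280,58),(240,540),(67,528)],(215,190),5,.014)
for z in (.0,.01,.02): rect("vbase",[(123,45),(292,97),(240,297),(65,245)],(350,185),4,z)
for z in (.07,.09,.1,.112):
  a=px("top",(350+135/4,185+127/4),z);b=px("top",(350+257/4,185+160/4),z);print("edge",z,(a+b)/2,np.linalg.norm(a-b),np.degrees(np.arctan2(*(a-b)[:2][::-1])))
rect("jawtops",[(128,83),(278,122),(255,225),(102,185)],(350,185),4,.07)
for n,uv in dict(bangle=(338,153),cups=(510,178),pencil=(325,230),spare=(329,269),tin=(233,147),big=(424,305)).items(): print(n,px("top",uv,.01))
# plate edge ends from both views -> triangulate
for (ut,us) in (((350+135/4,185+127/4),None),):pass
E
```

```text
blade [0.4818 0.187 ] sides [0.0352, 0.18, 0.035, 0.1801] ang [-0.4, -0.5, 88.8, 88.9]
grip [0.4817 0.1873] sides [0.017, 0.0804, 0.0187, 0.0804] ang [-0.6, 0.6, 93.7, 93.2]
tray [0.4919 0.1905] sides [0.0827, 0.2356, 0.083, 0.2366] ang [-5.1, -5.0, 84.3, 84.9]
vbase [ 0.5372 -0.1633] sides [0.1085, 0.1287, 0.1106, 0.1303] ang [-17.7, -16.8, 71.2, 72.1]
vbase [ 0.5354 -0.162 ] sides [0.1078, 0.1278, 0.1098, 0.1293] ang [-17.7, -16.8, 71.2, 72.1]
vbase [ 0.5337 -0.1608] sides [0.107, 0.1269, 0.109, 0.1284] ang [-17.7, -16.8, 71.2, 72.1]
edge 0.07 [ 0.5406 -0.1644  0.07  ] 0.07336800504233162 73.3626480193881
edge 0.09 [ 0.5369 -0.1618  0.09  ] 0.07226867324942372 73.36264801938812
edge 0.1 [ 0.535  -0.1605  0.1   ] 0.07171900735296978 73.36264801938812
edge 0.112 [ 0.5328 -0.1589  0.112 ] 0.07105940827722507 73.36264801938816
jawtops [ 0.5347 -0.1612] sides [0.0902, 0.0626, 0.0914, 0.0627] ang [-15.9, -14.8, 73.9, 73.9]
bangle [ 0.7262 -0.0278  0.01  ]
cups [ 0.6536 -0.4496  0.01  ]
pencil [0.5329 0.0084 0.01  ]
spare [0.4374 0.0006 0.01  ]
tin [0.7473 0.2333 0.01  ]
big [ 0.3468 -0.224   0.01  ]
```

```bash
cat >> h.py <<'E'
np.set_printoptions(precision=4,suppress=True)
def goal(p,yawdeg,s=None):
    "world TCP target, tool x heading yaw, pointing down -> shift, rotvec in tool axes"
    s=s or arm.state();R0=R.from_rotvec(s["tcp_rot"])
    y=np.radians(yawdeg);Rt=R.from_matrix(np.array([[np.cos(y),np.sin(y),0],[np.sin(y),-np.cos(y),0],[0,0,-1]]).astype(float))
    print("shift",R0.inv().apply(np.array(p)-s["position"]),"rot",(R0.inv()*Rt).as_rotvec())
def show():
    s=arm.state();M=R.from_rotvec(s["tcp_rot"]).as_matrix()
    print("t",round(s["time"],3),"p",s["position"],"x-axis",M[:,0],"zax",M[:,2],"F",s["wrist_force"],"T",s["wrist_torque"],"w",round(s["grip_width"],4))
E
python3 - <<'E'
from h import *
from scipy.optimize import least_squares
for ut,us in (((350+135/4,185+127/4),(210+112/3.2,150+192/3.1)),((350+257/4,185+160/4),(210+163/3.2,150+258/3.1)),((350+135/4,185+127/4),(210+163/3.2,150+258/3.1)),((350+257/4,185+160/4),(210+112/3.2,150+192/3.1))):
    f=lambda X:np.r_[proj("top",X)[0]-ut,proj("scene",X)[0]-us]
    r=least_squares(f,[.53,-.16,.09]);print(r.x,r.fun)
goal([.51,-.2,.215],10)
E
```

```text
[ 0.55   -0.1393  0.1342] [ 7.3617 -5.1489  9.402   1.4303]
[ 0.5241 -0.1861  0.0285] [ -8.1177   5.6986 -10.5872  -1.6188]
[ 0.5497 -0.1279  0.0747] [-0.3606  0.2457 -0.4527 -0.0664]
[ 0.5253 -0.1951  0.0937] [-0.3351  0.2413 -0.4447 -0.0704]
shift [ 0.4054 -0.2564 -0.0005] rot [-0.0009 -0.      0.1893]
```

>>> {"name": "move_arm", "arguments": {
  "series": "0.08 0.06 -0.038 0 0 0 0.04; 0.08 0.12 -0.076 0 0 0 0.08; 0.08 0.18 -0.114 0 0 0 0.12; 0.08 0.24 -0.152 0 0 0 0.16; 0.08 0.30 -0.19 0 0 0 0.19"
}}

```text
time: 0.78
position: [0.4104, -0.3321, 0.2144]
tcp_rot: [-3.129, -0.27, 0.0]
wrist_force: [0.4, 0.2, 0.6]
grip_width: 0.0797
```

```bash
python3 - <<'E'
from h import *
show();goal([.482,.187,.2],-0.4)
E
```

```text
t 0.775 p [ 0.4104 -0.3321  0.2144] x-axis [ 0.9852  0.1716 -0.    ] zax [-0.0002  0.0008 -1.    ] F [0.4385 0.2233 0.6059] T [-0.0172  0.054  -0.0376] w 0.0797
shift [ 0.1596 -0.4991  0.0148] rot [-0.0008  0.0001  0.1794]
```

>>> {"name": "move_arm", "arguments": {
  "series": "0.08 0.04 -0.05 0 0 0 0.05; 0.08 0.06 -0.11 0 0 0 0.1; 0.08 0.08 -0.17 0 0 0 0.15; 0.08 0.1 -0.23 0 0 0 0.18; 0.08 0.12 -0.29 0 0 0 0.18"
}}

```text
time: 1.4
position: [0.478, -0.03, 0.2146]
tcp_rot: [-3.141, 0.013, -0.0]
wrist_force: [0.4, -0.6, 0.4]
grip_width: 0.0798
```

```bash
python3 - <<'E'
from h import *
show();goal([.482,.187,.2],-0.4)
E
```

```text
t 1.4 p [ 0.478  -0.03    0.2146] x-axis [ 1.     -0.0082  0.0001] zax [ 0.0001  0.0007 -1.    ] F [ 0.3511 -0.6016  0.4447] T [ 0.0073 -0.0339  0.0117] w 0.0798
shift [ 0.0022 -0.217   0.0148] rot [-0.0007 -0.0001 -0.0012]
```

>>> {"name": "move_arm", "arguments": {
  "series": "0.08 0 -0.055 0.003 0 0 0; 0.08 0.001 -0.11 0.006 0 0 0; 0.08 0.002 -0.165 0.01 0 0 0; 0.08 0.002 -0.217 0.015 0 0 0; 0.08 0.002 -0.217 0.015 0 0 0"
}}

```text
time: 2.02
position: [0.4812, 0.1897, 0.1992]
tcp_rot: [-3.141, 0.007, 0.001]
wrist_force: [0.1, -0.1, -0.0]
grip_width: 0.0804
```

```bash
python3 - <<'E'
from h import *
show();s=arm.state();np.savez("w1.npz",p=s["position"],r=s["tcp_rot"])
im=arm.get_image("wrist")[:,:,::-1];cv2.imwrite("pics/w1.png",im);im=arm.get_image("top")[:,:,::-1];cv2.imwrite("pics/t1.png",im)
pose=(s["position"],s["tcp_rot"])
print(proj("wrist",[[.482,.187,.057],[.482,.187,.012],[.442,.187,.057],[.522,.187,.057]],pose))
E
```

```text
t 2.025 p [0.4812 0.1897 0.1992] x-axis [ 1.     -0.0042 -0.0007] zax [-0.0007  0.0008 -1.    ] F [ 0.0928 -0.1292 -0.0398] T [-0.0006  0.0625 -0.0232] w 0.0804
[[322.0942 227.3817]
 [321.6101 217.1283]
 [322.1398 272.4832]
 [322.0456 179.3315]]
```

View pics/w1.png

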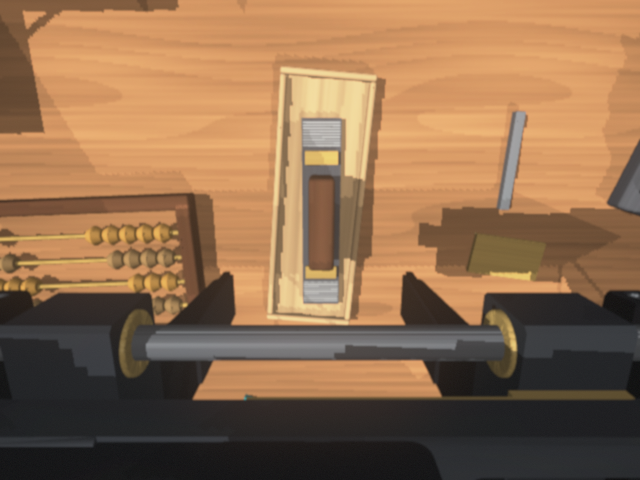

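View pics/t1.png

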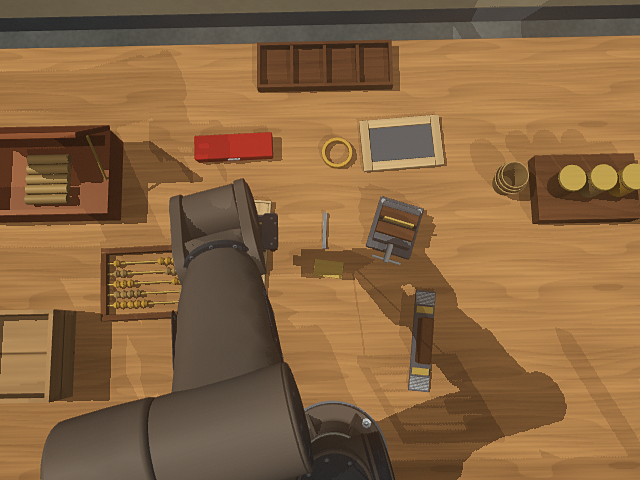

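Wrist view: the file's blade runs from (321,119) to (321,302) and its grip centre is near (321,225), within 1–2 px of my prediction. Its yaw matches the tool. Descending.

```bash
python3 - <<'E'
from h import *
goal([.4815,.187,.018],-0.4)
E
```

```text
shift [0.0002 0.0001 0.1816] rot [-0.0004  0.0006  0.0001]
```

>>> {"name": "move_arm", "arguments": {
  "series": "0.05 0 0 0.05 0 0 0; 0.05 0 0 0.1 0 0 0; 0.05 0 0 0.14 0 0 0; 0.05 0 0 0.165 0 0 0; 0.05 0 0 0.175 0 0 0"
}}

```text
time: 2.75
position: [0.4812, 0.1857, 0.0236]
tcp_rot: [3.141, -0.014, -0.004]
wrist_force: [-0.3, -0.2, 0.1]
grip_width: 0.0504
```

```bash
python3 - <<'E'
from h import *
show();goal([.4815,.187,.018],-0.4)
E
```

```text
t 2.75 p [0.4812 0.1857 0.0236] x-axis [ 1.     -0.0087 -0.0023] zax [-0.0023 -0.0001 -1.    ] F [-0.2717 -0.231   0.0698] T [ 0.0017 -0.0229  0.0146] w 0.0504
shift [ 0.0003 -0.0013  0.0056] rot [ 0.0001  0.0023 -0.0017]
```

>>> {"name": "move_arm", "arguments": {
  "series": "0.05 0 -0.001 0.005 0 0.002 0; 0.05 0 -0.001 0.005 0 0.002 0; 0.02 0 -0.001 0.005 0 0.002 0; 0.0 0 -0.001 0.005 0 0.002 0; 0.0 0 -0.001 0.005 0 0.002 0"
}}

```text
time: 3.38
position: [0.4813, 0.1868, 0.0189]
tcp_rot: [-3.142, 0.014, -0.0]
wrist_force: [-0.1, 0.2, 0.1]
grip_width: 0.0251
```

```bash
python3 - <<'E'
from h import *
show()
E
```

```text
t 3.375 p [0.4813 0.1868 0.0189] x-axis [ 1.     -0.0086  0.0002] zax [ 0.0002  0.     -1.    ] F [-0.1343  0.1809  0.1057] T [0.0161 0.0388 0.0642] w 0.0251
```

Close fully and settle.

>>> {"name": "move_arm", "arguments": {
  "series": "0.0 0 0 0 0 0 0; 0.0 0 0 0 0 0 0; 0.0 0 0 0 0 0 0; 0.0 0 0 -0.003 0 0 0; 0.0 0 0 -0.006 0 0 0"
}}

```text
time: 4.0
position: [0.4812, 0.1868, 0.0249]
tcp_rot: [3.141, -0.013, -0.0]
wrist_force: [-0.2, 0.1, -3.4]
grip_width: 0.0217
```

```bash
python3 - <<'E'
from h import *
show()
E
```

```text
t 4.0 p [0.4812 0.1868 0.0249] x-axis [ 1.     -0.0085 -0.0001] zax [-0.0001 -0.0001 -1.    ] F [-0.237   0.0879 -3.4068] T [ 0.0177  0.0643 -0.026 ] w 0.0217
```

>>> {"name": "move_arm", "arguments": {
  "series": "0.0 0 0 -0.02 0 0 0; 0.0 0 0 -0.05 0 0 0; 0.0 0 0 -0.09 0 0 0; 0.0 0 0 -0.135 0 0 0; 0.0 0 0 -0.175 0 0 0"
}}

```text
time: 4.62
position: [0.481, 0.1867, 0.2017]
tcp_rot: [3.142, -0.013, 0.0]
wrist_force: [1.4, 0.4, -3.4]
grip_width: 0.022
```

```bash
python3 - <<'E'
from h import *
show();goal([.555,-.065,.2],-16.8)
E
```

```text
t 4.625 p [0.481  0.1867 0.2017] x-axis [ 1.     -0.0085  0.0002] zax [ 0.0002 -0.     -1.    ] F [ 1.448   0.3832 -3.4114] T [ 0.0273 -0.0039 -0.0107] w 0.022
shift [0.0762 0.2511 0.0017] rot [-0.     -0.0002  0.2847]
```

>>> {"name": "move_arm", "arguments": {
  "series": "0.0 0.018 0.055 0 0 0 0.06; 0.0 0.036 0.11 0 0 0 0.12; 0.0 0.054 0.17 0 0 0 0.18; 0.0 0.07 0.22 0 0 0 0.24; 0.0 0.076 0.251 0.001 0 0 0.285"
}}

```text
time: 5.25
position: [0.5551, -0.0673, 0.2006]
tcp_rot: [3.107, -0.465, 0.0]
wrist_force: [0.1, 0.1, -3.6]
grip_width: 0.0218
```

```bash
python3 - <<'E'
from h import *
im=arm.get_image("top")
show();s=arm.state();np.savez("w2.npz",p=s["position"],r=s["tcp_rot"])
im=arm.get_image("wrist")[:,:,::-1];cv2.imwrite("pics/w2.png",im)
show()
cv2.imwrite("pics/w2c.png",cv2.resize(im[150:300,400:600],None,fx=4,fy=4,interpolation=cv2.INTER_CUBIC))
E
```

```text
t 5.3 p [ 0.5555 -0.0697  0.2004] x-axis [ 0.9554 -0.2954  0.0007] zax [ 0.0004 -0.0011 -1.    ] F [ 0.9431 -2.9868 -3.6691] T [-0.1944  0.0292 -0.0196] w 0.0219
t 5.35 p [ 0.555  -0.0677  0.2004] x-axis [ 0.956  -0.2933 -0.    ] zax [-0.0002 -0.0004 -1.    ] F [-1.0095  0.2726 -2.2878] T [0.1158 0.0312 0.0607] w 0.0219
```

View pics/w2.png

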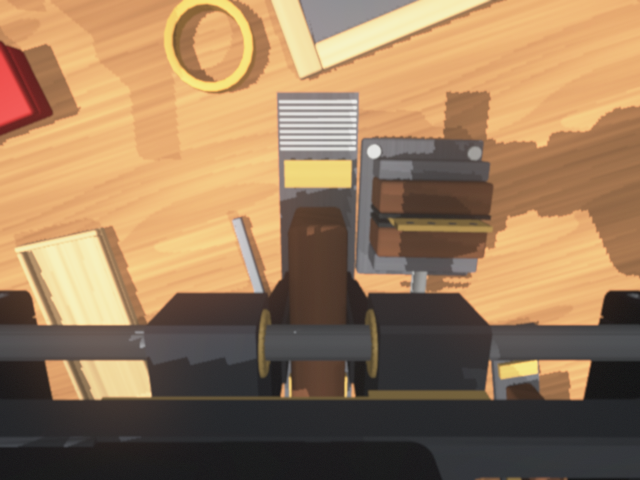

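View pics/w2c.png

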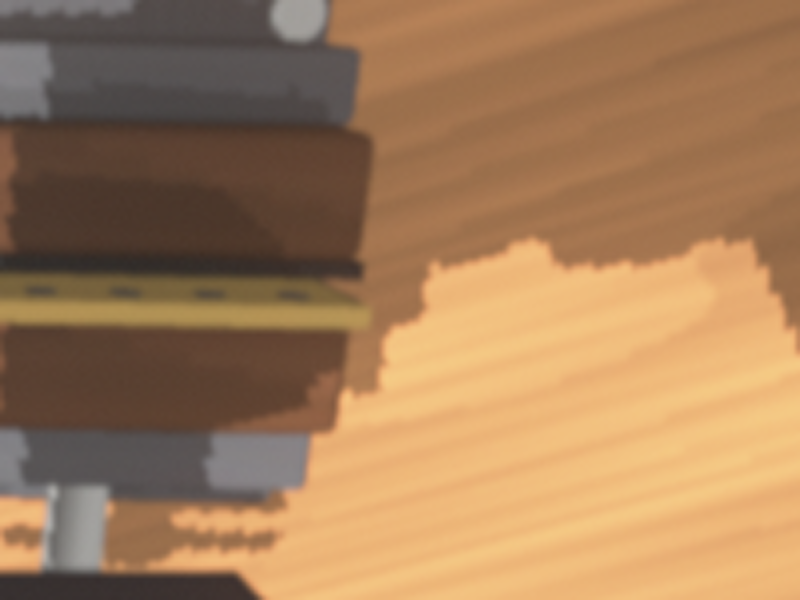

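```bash
python3 - <<'E'
from h import *
im=cv2.imread("pics/w2.png")
cv2.imwrite("pics/w2d.png",cv2.resize(im[205:245,370:500],None,fx=6,fy=6,interpolation=cv2.INTER_CUBIC))
E
```

```text
(no output)
```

View pics/w2d.png

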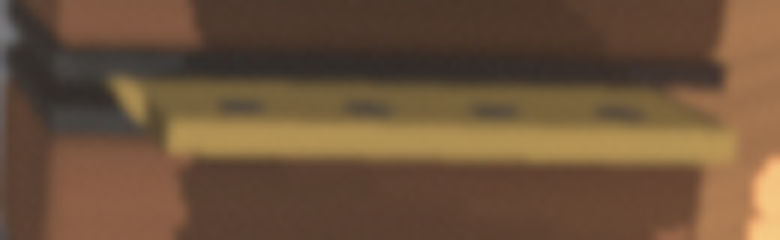

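```bash
python3 - <<'E'
from h import *
d=np.load("w2.npz")
for p,r in ((d["p"],d["r"]),(np.array([.5550,-.0675,.2004]),np.array([3.107,-.465,0]))):
  f=lambda u,v:(370+u/6,205+v/6)
  for z in (.08,.09,.1):
    a,b,c,e=[px("wrist",f(*q),z,(p,r)) for q in((168,154),(733,164),(160,118),(735,131))]
    print(z,(a+b+c+e)[:2]/4,"w",np.linalg.norm(a-b),np.linalg.norm(c-e),"th",np.linalg.norm(a-c),"yaw",[np.degrees(np.arctan2(*(x-y)[:2][::-1]))-90 for x,y in((a,b),(c,e))])
  # base corners top-left etc z=~.02
E
```

```text
0.08 [ 0.5307 -0.1655] w 0.07388800040959735 0.07494157201242224 th 0.004969758131402802 yaw [np.float64(-18.216350140569887), np.float64(-18.49840002195512)]
0.09 [ 0.5339 -0.1629] w 0.07134034985517254 0.07235759441892223 th 0.0047984013889189785 yaw [np.float64(-18.2163501405699), np.float64(-18.498400021955092)]
0.1 [ 0.5371 -0.1602] w 0.06879269930074766 0.06977361682542225 th 0.004627044646435264 yaw [np.float64(-18.216350140569944), np.float64(-18.49840002195515)]
0.08 [ 0.5305 -0.1631] w 0.07383909989795642 0.07489157585420264 th 0.004969281497145316 yaw [np.float64(-18.045503402014774), np.float64(-18.328561306600363)]
0.09 [ 0.5336 -0.1605] w 0.07129274799164913 0.0723089291642207 th 0.0047979151149614135 yaw [np.float64(-18.045503402014702), np.float64(-18.328561306600363)]
0.1 [ 0.5368 -0.1579] w 0.06874639608534183 0.06972628247423872 th 0.0046265487327774015 yaw [np.float64(-18.04550340201473), np.float64(-18.328561306600378)]
```

```bash
python3 - <<'E'
from h import *
show();goal([.536,-.161,.155],-17.6)
E
```

```text
t 5.35 p [ 0.555  -0.0677  0.2004] x-axis [ 0.956  -0.2933 -0.    ] zax [-0.0002 -0.0004 -1.    ] F [-1.0095  0.2726 -2.2878] T [0.1158 0.0312 0.0607] w 0.0219
shift [0.0092 0.0948 0.0454] rot [0.0004 0.     0.0095]
```

>>> {"name": "move_arm", "arguments": {
  "series": "0.0 0.003 0.03 0 0 0 0.005; 0.0 0.006 0.06 0.005 0 0 0.01; 0.0 0.009 0.09 0.02 0 0 0.01; 0.0 0.009 0.095 0.04 0 0 0.01; 0.0 0.009 0.095 0.045 0 0 0.01"
}}

```text
time: 5.98
position: [0.535, -0.1606, 0.1545]
tcp_rot: [-3.104, 0.481, 0.004]
wrist_force: [0.1, 0.2, -4.3]
grip_width: 0.0215
```

```bash
python3 - <<'E'
from h import *
show();goal([.536,-.161,.12],-17.6)
E
```

```text
t 5.975 p [ 0.535  -0.1606  0.1545] x-axis [ 0.953  -0.3029 -0.0023] zax [-0.0022  0.0007 -1.    ] F [ 0.1252  0.1756 -4.2534] T [0.1186 0.0156 0.0266] w 0.0215
shift [0.0012 0.     0.0345] rot [ 0.      0.0023 -0.0005]
```

>>> {"name": "move_arm", "arguments": {
  "series": "0.0 0.001 0 0.01 0 0.002 0; 0.0 0.001 0 0.018 0 0.002 0; 0.0 0.001 0 0.025 0 0.002 0; 0.0 0.001 0 0.0275 0 0.002 0; 0.0 0.001 0 0.0275 0 0.002 0"
}}

```text
time: 6.6
position: [0.5359, -0.1609, 0.127]
tcp_rot: [-3.104, 0.481, 0.001]
wrist_force: [-0.8, -0.8, -3.6]
grip_width: 0.022
```

```bash
python3 - <<'E'
from h import *
show()
E
```

```text
t 6.6 p [ 0.5359 -0.1609  0.127 ] x-axis [ 0.953  -0.3029 -0.0004] zax [-0.0004  0.0001 -1.    ] F [-0.822  -0.7671 -3.6126] T [ 0.0421  0.0259 -0.0312] w 0.022
```

>>> {"name": "move_arm", "arguments": {
  "series": "0.0 0 0 0.001 0 0 0; 0.0 0 0 0.002 0 0 0; 0.0 0 0 0.003 0 0 0; 0.0 0 0 0.003 0 0 0"
}}

```text
time: 7.1
position: [0.5359, -0.1609, 0.1239]
tcp_rot: [-3.104, 0.481, 0.001]
wrist_force: [-0.5, 0.2, -2.7]
grip_width: 0.0219
```

>>> {"name": "move_arm", "arguments": {
  "series": "0.0 0 0 0.001 0 0 0; 0.0 0 0 0.002 0 0 0; 0.0 0 0 0.002 0 0 0"
}}

```text
time: 7.48
position: [0.5358, -0.1609, 0.1218]
tcp_rot: [-3.104, 0.481, 0.001]
wrist_force: [0.2, 0.4, -3.6]
grip_width: 0.0219
```

>>> {"name": "move_arm", "arguments": {
  "series": "0.0 0 0 0.001 0 0 0; 0.0 0 0 0.002 0 0 0; 0.0 0 0 0.002 0 0 0"
}}

```text
time: 7.85
position: [0.5358, -0.1609, 0.1197]
tcp_rot: [-3.104, 0.481, 0.001]
wrist_force: [-0.0, 1.4, -4.6]
grip_width: 0.0221
```

>>> {"name": "move_arm", "arguments": {
  "series": "0.0 0 0 0.001 0 0 0; 0.0 0 0 0.002 0 0 0; 0.0 0 0 0.002 0 0 0"
}}

```text
time: 8.22
position: [0.5357, -0.1608, 0.1176]
tcp_rot: [-3.104, 0.481, 0.002]
wrist_force: [0.2, 0.8, -3.2]
grip_width: 0.022
```

>>> {"name": "move_arm", "arguments": {
  "series": "0.0 0 0 0.0015 0 0 0; 0.0 0 0 0.0015 0 0 0"
}}

```text
time: 8.48
position: [0.5357, -0.1608, 0.116]
tcp_rot: [-3.104, 0.481, 0.002]
wrist_force: [0.6, 0.3, -3.7]
grip_width: 0.0218
```

>>> {"name": "move_arm", "arguments": {
  "series": "0.0 0 0 0.0015 0 0 0; 0.0 0 0 0.0015 0 0 0"
}}

```text
time: 8.72
position: [0.5356, -0.1608, 0.1144]
tcp_rot: [-3.104, 0.481, 0.002]
wrist_force: [-0.4, 0.6, -3.1]
grip_width: 0.0215
```

>>> {"name": "move_arm", "arguments": {
  "series": "0.0 0 0 0.0012 0 0 0; 0.0 0 0 0.0012 0 0 0"
}}

```text
time: 8.98
position: [0.5356, -0.1608, 0.113]
tcp_rot: [-3.104, 0.481, 0.002]
wrist_force: [0.2, -0.6, -3.9]
grip_width: 0.0222
```

>>> {"name": "move_arm", "arguments": {
  "series": "0.0 0 0 0.0012 0 0 0; 0.0 0 0 0.0012 0 0 0"
}}

```text
time: 9.22
position: [0.5355, -0.1607, 0.1117]
tcp_rot: [-3.104, 0.481, 0.003]
wrist_force: [0.1, -0.1, -3.3]
grip_width: 0.0223
```

>>> {"name": "move_arm", "arguments": {
  "series": "0.0 0 0 0.0012 0 0 0; 0.0 0 0 0.0012 0 0 0"
}}

```text
time: 9.48
position: [0.5355, -0.1607, 0.1104]
tcp_rot: [-3.104, 0.481, 0.003]
wrist_force: [0.0, -0.1, -3.7]
grip_width: 0.0217
```

>>> {"name": "move_arm", "arguments": {
  "series": "0.0 0 0 0.0012 0 0 0; 0.0 0 0 0.0012 0 0 0"
}}

```text
time: 9.72
position: [0.5355, -0.1607, 0.1092]
tcp_rot: [-3.104, 0.481, 0.003]
wrist_force: [-0.4, 0.5, -3.8]
grip_width: 0.0222
```

>>> {"name": "move_arm", "arguments": {
  "series": "0.0 0 0 0.0012 0 0 0; 0.0 0 0 0.0012 0 0 0"
}}

```text
time: 9.98
position: [0.5357, -0.1608, 0.1083]
tcp_rot: [-3.104, 0.481, 0.002]
wrist_force: [0.2, -0.0, 1.7]
grip_width: 0.0214
```

>>> {"name": "move_arm", "arguments": {
  "series": "0.0 0 0 0.0012 0 0 0; 0.0 0 0 0.0012 0 0 0"
}}

```text
time: 10.22
position: [0.5361, -0.1609, 0.1076]
tcp_rot: [-3.104, 0.481, 0.0]
wrist_force: [-0.1, 1.0, 5.0]
grip_width: 0.0218
```

Contact is at TCP z ≈ 0.1091, so the edge is at 0.0963, which agrees with the image estimate. Lifting and backing off for the first stroke.

>>> {"name": "move_arm", "arguments": {
  "series": "0.0 0 0 -0.01 0 0 0; 0.0 0 0 -0.02 0 0 0; 0.0 -0.015 0 -0.022 0 0 0; 0.0 -0.035 0 -0.022 0 0 0; 0.0 -0.05 0 -0.022 0 0 0"
}}

```text
time: 10.85
position: [0.4868, -0.1452, 0.1295]
tcp_rot: [-3.104, 0.481, 0.001]
wrist_force: [0.2, -0.2, -4.1]
grip_width: 0.0217
```

```bash
python3 - <<'E'
from h import *
show();goal(np.array([.536,-.161,.1125])-.052*np.array([np.cos(.307),-np.sin(.307),0]),-17.6)
s=arm.state();np.savez("w3.npz",p=s["position"],r=s["tcp_rot"])
im=arm.get_image("wrist")[:,:,::-1];cv2.imwrite("pics/w3.png",im)
im=arm.get_image("scene")[:,:,::-1];cv2.imwrite("pics/s3.png",cv2.resize(im[130:330,180:400],None,fx=3.5,fy=3))
E
```

```text
t 10.85 p [ 0.4868 -0.1452  0.1295] x-axis [ 0.953  -0.3029 -0.0009] zax [-0.0008  0.0003 -1.    ] F [ 0.2183 -0.2418 -4.0679] T [ 0.0723  0.1381 -0.0085] w 0.0217
shift [-0.0003  0.0002  0.017 ] rot [-0.0001  0.0009 -0.0005]
```

View pics/w3.png

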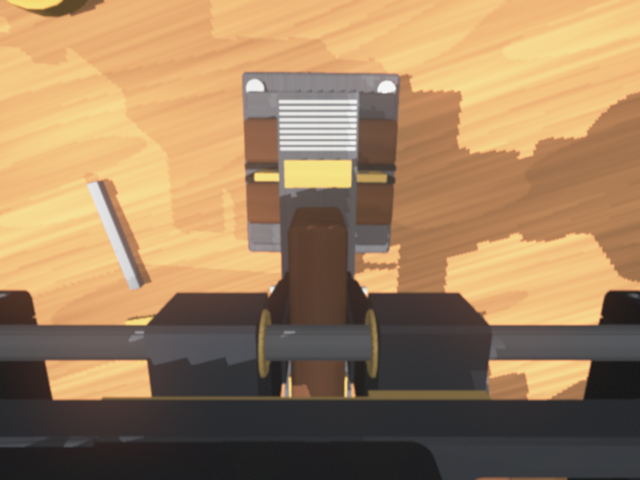

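View pics/s3.png

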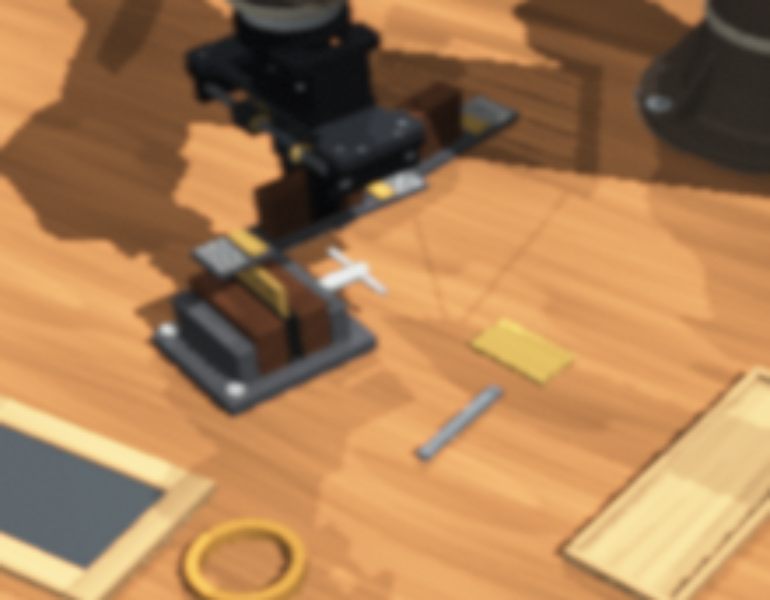

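The file sits level, square and centred over the plate. Visible plate ends are at (254–278,177) and (357–387,178), with the front half over the edge. Approaching it.

>>> {"name": "move_arm", "arguments": {
  "series": "0.0 0 0 0.008 0 0.001 0; 0.0 0 0 0.015 0 0.001 0; 0.0 0 0 0.0185 0 0.001 0; 0.0 0 0 0.0185 0 0.001 0"
}}

```text
time: 11.45
position: [0.4868, -0.1452, 0.1107]
tcp_rot: [-3.104, 0.481, 0.002]
wrist_force: [-0.1, 0.2, -4.3]
grip_width: 0.0221
```

```bash
python3 - <<'E'
from h import *
show()
E
```

```text
t 11.45 p [ 0.4868 -0.1452  0.1107] x-axis [ 0.953  -0.3029 -0.001 ] zax [-0.0009  0.0005 -1.    ] F [-0.1089  0.2056 -4.2852] T [0.051 0.065 0.041] w 0.0221
```

>>> {"name": "move_arm", "arguments": {
  "series": "0.0 0.003 0 0.001 0 0.001 0; 0.0 0.007 0 0.002 0 0.001 0; 0.0 0.012 0 0.0027 0 0.001 0; 0.0 0.017 0 0.0029 0 0.001 0"
}}

```text
time: 11.95
position: [0.5032, -0.1504, 0.108]
tcp_rot: [-3.104, 0.481, 0.0]
wrist_force: [-3.7, 1.3, 2.4]
grip_width: 0.0214
```

```bash
python3 - <<'E'
from h import *
show()
E
```

```text
t 11.95 p [ 0.5032 -0.1504  0.108 ] x-axis [ 0.953  -0.3028 -0.0001] zax [-0.0001  0.0002 -1.    ] F [-3.6867  1.3064  2.4138] T [0.1745 0.4708 0.0546] w 0.0214
```

>>> {"name": "move_arm", "arguments": {
  "series": "0.0 0.005 0 0.0004 0 0 0; 0.0 0.01 0 0.0004 0 0 0; 0.0 0.015 0 0.0004 0 0 0; 0.0 0.02 0 0.0004 0 0 0; 0.0 0.025 0 0.0004 0 0 0"
}}

```text
time: 12.58
position: [0.5273, -0.158, 0.1076]
tcp_rot: [-3.104, 0.481, 0.0]
wrist_force: [-4.1, 2.0, 4.7]
grip_width: 0.022
```

```bash
python3 - <<'E'
from h import *
show()
E
```

```text
t 12.575 p [ 0.5273 -0.158   0.1076] x-axis [ 0.953  -0.3029 -0.0002] zax [-0.0002  0.0003 -1.    ] F [-4.0959  2.016   4.7359] T [ 0.3126  0.8236 -0.004 ] w 0.022
```

>>> {"name": "move_arm", "arguments": {
  "series": "0.0 0.005 0 0.0001 0 0 0; 0.0 0.01 0 0.0001 0 0 0; 0.0 0.015 0 0.0001 0 0 0; 0.0 0.02 0 0.0001 0 0 0; 0.0 0.025 0 0.0001 0 0 0"
}}

```text
time: 13.2
position: [0.5512, -0.1656, 0.1075]
tcp_rot: [-3.104, 0.481, 0.001]
wrist_force: [-3.8, 1.5, 5.3]
grip_width: 0.0222
```

```bash
python3 - <<'E'
from h import *
show()
E
```

```text
t 13.2 p [ 0.5512 -0.1656  0.1075] x-axis [ 0.953  -0.3028 -0.0008] zax [-0.0007  0.0004 -1.    ] F [-3.8434  1.5212  5.2599] T [0.3754 1.059  0.0493] w 0.0222
```

>>> {"name": "move_arm", "arguments": {
  "series": "0.0 0.005 0 -0.0002 0 0 0; 0.0 0.01 0 -0.0002 0 0 0; 0.0 0.015 0 -0.0002 0 0 0; 0.0 0.02 0 -0.0002 0 0 0; 0.0 0.025 0 -0.0002 0 0 0"
}}

```text
time: 13.82
position: [0.5753, -0.1733, 0.1076]
tcp_rot: [-3.104, 0.481, 0.002]
wrist_force: [-4.2, 1.1, 2.7]
grip_width: 0.022
```

```bash
python3 - <<'E'
from h import *
show()
E
```

```text
t 13.825 p [ 0.5753 -0.1733  0.1076] x-axis [ 0.9531 -0.3028 -0.001 ] zax [-0.0009  0.0005 -1.    ] F [-4.2138  1.1194  2.7475] T [0.4195 1.1306 0.006 ] w 0.022
```

>>> {"name": "move_arm", "arguments": {
  "series": "0.0 0.005 0 0.0001 0 0 0; 0.0 0.01 0 0.0001 0 0 0; 0.0 0.015 0 0.0001 0 0 0; 0.0 0.02 0 -0.002 0 0 0; 0.0 0.022 0 -0.01 0 0 0"
}}

```text
time: 14.45
position: [0.5969, -0.1802, 0.1172]
tcp_rot: [-3.104, 0.481, 0.001]
wrist_force: [0.8, 0.1, -4.2]
grip_width: 0.0216
```

```bash
python3 - <<'E'
from h import *
show()
E
```

```text
t 14.45 p [ 0.5969 -0.1802  0.1172] x-axis [ 0.953  -0.3029 -0.0009] zax [-0.0007  0.0005 -1.    ] F [ 0.7861  0.0873 -4.1821] T [0.0384 0.0179 0.0397] w 0.0216
```

>>> {"name": "move_arm", "arguments": {
  "series": "0.0 0 0 -0.015 0 0 0; 0.0 -0.02 0 -0.018 0 0 0; 0.0 -0.06 0 -0.018 0 0 0; 0.0 -0.1 0 -0.016 0 0 0; 0.0 -0.117 0 -0.012 0 0 0"
}}

```text
time: 15.08
position: [0.484, -0.1442, 0.1304]
tcp_rot: [-3.104, 0.482, -0.0]
wrist_force: [0.6, 0.4, -3.9]
grip_width: 0.0218
```

```bash
python3 - <<'E'
from h import *
show();goal(np.array([.536,-.161,.1105])-.052*np.array([np.cos(.307),-np.sin(.307),0]),-17.6)
im=arm.get_image("wrist")[:,:,::-1];cv2.imwrite("pics/w4.png",im)
im=arm.get_image("scene")[:,:,::-1];cv2.imwrite("pics/s4.png",cv2.resize(im[130:330,180:400],None,fx=3.5,fy=3))
show()
E
```

```text
t 15.075 p [ 0.484  -0.1442  0.1304] x-axis [ 0.953  -0.3029  0.0001] zax [ 0.0001  0.0002 -1.    ] F [ 0.5763  0.4131 -3.8984] T [ 0.048  -0.0076  0.0218] w 0.0218
shift [0.0027 0.0003 0.0199] rot [-0.0002 -0.0001 -0.0006]
t 15.175 p [ 0.4843 -0.1443  0.1302] x-axis [ 0.953  -0.3029 -0.0007] zax [-0.0006  0.0005 -1.    ] F [-1.237   0.2025 -2.7104] T [0.0617 0.0017 0.011 ] w 0.0219
```

View pics/w4.png

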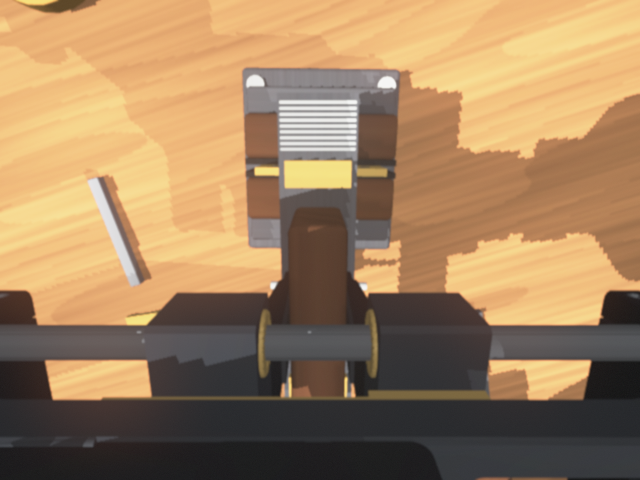

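View pics/s4.png

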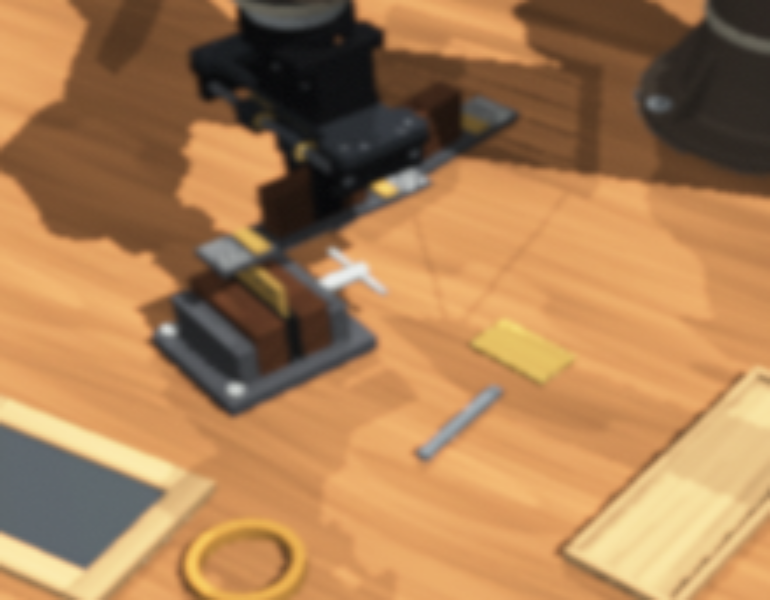

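The first stroke ran at about 6–8 N with about 4 N drag. The file hasn't moved in the grip (its front end is still at rows 93–152, columns 278–358). Second stroke.

>>> {"name": "move_arm", "arguments": {
  "series": "0.0 0.001 0 0.008 0 0 0; 0.0 0.002 0 0.015 0 0 0; 0.0 0.002 0 0.0195 0 0 0; 0.0 0.002 0 0.0195 0 0 0"
}}

```text
time: 15.68
position: [0.4862, -0.1449, 0.1101]
tcp_rot: [-3.104, 0.481, 0.003]
wrist_force: [0.2, 0.3, -3.3]
grip_width: 0.0218
```

```bash
python3 - <<'E'
from h import *
show()
E
```

```text
t 15.675 p [ 0.4862 -0.1449  0.1101] x-axis [ 0.953  -0.303  -0.0018] zax [-0.0016  0.0009 -1.    ] F [ 0.1506  0.2562 -3.3299] T [ 0.0967  0.0495 -0.0498] w 0.0218
```

>>> {"name": "move_arm", "arguments": {
  "series": "0.0 0.003 0 0.0008 0 0.0015 0; 0.0 0.007 0 0.0017 0 0.0015 0; 0.0 0.012 0 0.0023 0 0.0015 0; 0.0 0.017 0 0.0025 0 0.0015 0"
}}

```text
time: 16.18
position: [0.5027, -0.1501, 0.1078]
tcp_rot: [-3.104, 0.481, 0.0]
wrist_force: [-4.3, 1.4, 4.9]
grip_width: 0.0222
```

```bash
python3 - <<'E'
from h import *
show()
E
```

```text
t 16.175 p [ 0.5027 -0.1501  0.1078] x-axis [ 0.953  -0.3029 -0.0001] zax [-0.      0.0004 -1.    ] F [-4.2816  1.4076  4.8585] T [0.2182 0.6135 0.053 ] w 0.0222
```

>>> {"name": "move_arm", "arguments": {
  "series": "0.0 0.005 0 0.0002 0 0 0; 0.0 0.01 0 0.0001 0 0 0; 0.0 0.015 0 0.0001 0 0 0; 0.0 0.02 0 0.0001 0 0 0; 0.0 0.025 0 0.0001 0 0 0"
}}

```text
time: 16.8
position: [0.5267, -0.1577, 0.1077]
tcp_rot: [-3.104, 0.482, 0.001]
wrist_force: [-4.2, 1.2, 4.8]
grip_width: 0.0219
```

```bash
python3 - <<'E'
from h import *
show()
E
```

```text
t 16.8 p [ 0.5267 -0.1577  0.1077] x-axis [ 0.953  -0.303  -0.0005] zax [-0.0003  0.0005 -1.    ] F [-4.1892  1.1984  4.8439] T [ 0.2025  0.7929 -0.0496] w 0.0219
```

>>> {"name": "move_arm", "arguments": {
  "series": "0.0 0.005 0 0 0 0 0; 0.0 0.01 0 0 0 0 0; 0.0 0.015 0 0 0 0 0; 0.0 0.02 0 0 0 0 0; 0.0 0.025 0 0 0 0 0"
}}

```text
time: 17.42
position: [0.5508, -0.1654, 0.1077]
tcp_rot: [-3.104, 0.481, 0.001]
wrist_force: [-3.9, 1.4, 3.6]
grip_width: 0.022
```

```bash
python3 - <<'E'
from h import *
show()
E
```

```text
t 17.425 p [ 0.5508 -0.1654  0.1077] x-axis [ 0.953  -0.3029 -0.0005] zax [-0.0004  0.0005 -1.    ] F [-3.927   1.4316  3.6482] T [0.3209 0.9118 0.0044] w 0.022
```

>>> {"name": "move_arm", "arguments": {
  "series": "0.0 0.005 0 0.0001 0 0 0; 0.0 0.01 0 0.0001 0 0 0; 0.0 0.015 0 0.0001 0 0 0; 0.0 0.02 0 0.0001 0 0 0; 0.0 0.025 0 0.0001 0 0 0"
}}

```text
time: 18.05
position: [0.575, -0.1731, 0.1075]
tcp_rot: [-3.104, 0.481, 0.001]
wrist_force: [-3.5, 1.8, 4.0]
grip_width: 0.0219
```

```bash
python3 - <<'E'
from h import *
show()
E
```

```text
t 18.05 p [ 0.575  -0.1731  0.1075] x-axis [ 0.953  -0.3029 -0.0006] zax [-0.0004  0.0005 -1.    ] F [-3.473   1.7622  4.0112] T [0.4192 1.0756 0.0533] w 0.0219
```

>>> {"name": "move_arm", "arguments": {
  "series": "0.0 0.005 0 0 0 0 0; 0.0 0.01 0 0 0 0 0; 0.0 0.015 0 0 0 0 0; 0.0 0.02 0 -0.002 0 0 0; 0.0 0.022 0 -0.01 0 0 0"
}}

```text
time: 18.68
position: [0.5964, -0.1799, 0.1171]
tcp_rot: [-3.104, 0.482, 0.001]
wrist_force: [-0.8, -0.1, -3.9]
grip_width: 0.0218
```

```bash
python3 - <<'E'
from h import *
show()
E
```

```text
t 18.675 p [ 0.5964 -0.1799  0.1171] x-axis [ 0.953  -0.303  -0.0005] zax [-0.0004  0.0006 -1.    ] F [-0.7915 -0.1273 -3.8533] T [ 0.0485  0.0378 -0.0478] w 0.0218
```

Both strokes went cleanly. There is ample time, so I'll add a third as margin.

>>> {"name": "move_arm", "arguments": {
  "series": "0.0 0 0 -0.015 0 0 0; 0.0 -0.02 0 -0.018 0 0 0; 0.0 -0.06 0 -0.018 0 0 0; 0.0 -0.1 0 -0.016 0 0 0; 0.0 -0.118 0 -0.012 0 0 0"
}}

```text
time: 19.3
position: [0.4826, -0.1436, 0.1303]
tcp_rot: [-3.104, 0.482, -0.001]
wrist_force: [0.6, 0.4, -3.0]
grip_width: 0.0217
```

>>> {"name": "move_arm", "arguments": {
  "series": "0.0 0 0 0.006 0 0 0; 0.0 0 0 0.013 0 0 0; 0.0 0 0 0.017 0 0 0; 0.0 0 0 0.0185 0 0 0; 0.0 0 0 0.0185 0 0 0"
}}

```text
time: 19.92
position: [0.4828, -0.1437, 0.1116]
tcp_rot: [-3.104, 0.482, -0.0]
wrist_force: [0.6, 0.0, -3.3]
grip_width: 0.0218
```

```bash
python3 - <<'E'
from h import *
show()
E
```

```text
t 19.925 p [ 0.4828 -0.1437  0.1116] x-axis [ 0.953  -0.303   0.0002] zax [ 0.0003  0.0003 -1.    ] F [ 0.6433  0.0314 -3.2996] T [ 0.0242  0.0571 -0.0316] w 0.0218
```

>>> {"name": "move_arm", "arguments": {
  "series": "0.0 0.003 0 0.0015 0 0 0; 0.0 0.007 0 0.003 0 0 0; 0.0 0.012 0 0.0037 0 0 0; 0.0 0.017 0 0.0039 0 0 0; 0.0 0.022 0 0.0039 0 0 0"
}}

```text
time: 20.55
position: [0.504, -0.1504, 0.1079]
tcp_rot: [-3.104, 0.482, -0.0]
wrist_force: [-2.9, 1.7, 3.7]
grip_width: 0.022
```

```bash
python3 - <<'E'
from h import *
show()
E
```

```text
t 20.55 p [ 0.504  -0.1504  0.1079] x-axis [ 0.953  -0.303   0.0002] zax [ 0.0003  0.0003 -1.    ] F [-2.86    1.6918  3.7446] T [ 0.1339  0.5021 -0.0243] w 0.022
```

>>> {"name": "move_arm", "arguments": {
  "series": "0.0 0.005 0 0.0002 0 0 0; 0.0 0.01 0 0.0002 0 0 0; 0.0 0.015 0 0.0002 0 0 0; 0.0 0.02 0 0.0002 0 0 0; 0.0 0.025 0 0.0002 0 0 0"
}}

```text
time: 21.18
position: [0.5281, -0.1581, 0.1077]
tcp_rot: [-3.104, 0.481, -0.0]
wrist_force: [-4.4, 1.5, 3.6]
grip_width: 0.0218
```

>>> {"name": "move_arm", "arguments": {
  "series": "0.0 0.005 0 0 0 0 0; 0.0 0.01 0 0 0 0 0; 0.0 0.015 0 0 0 0 0; 0.0 0.02 0 0 0 0 0; 0.0 0.025 0 0 0 0 0"
}}

```text
time: 21.8
position: [0.5522, -0.1658, 0.1077]
tcp_rot: [-3.104, 0.482, 0.0]
wrist_force: [-3.8, 1.2, 4.5]
grip_width: 0.0217
```

>>> {"name": "move_arm", "arguments": {
  "series": "0.0 0.005 0 0.0001 0 0 0; 0.0 0.01 0 0.0001 0 0 0; 0.0 0.015 0 0.0001 0 0 0; 0.0 0.02 0 0.0001 0 0 0; 0.0 0.025 0 0.0001 0 0 0"
}}

```text
time: 22.42
position: [0.5764, -0.1734, 0.1076]
tcp_rot: [-3.104, 0.481, 0.0]
wrist_force: [-3.5, 0.5, 3.8]
grip_width: 0.0219
```

>>> {"name": "move_arm", "arguments": {
  "series": "0.0 0.005 0 0 0 0 0; 0.0 0.01 0 0 0 0 0; 0.0 0.015 0 0 0 0 0; 0.0 0.02 0 -0.002 0 0 0; 0.0 0.022 0 -0.01 0 0 0"
}}

```text
time: 23.05
position: [0.5978, -0.1803, 0.1172]
tcp_rot: [-3.104, 0.482, 0.0]
wrist_force: [0.0, 1.0, -4.1]
grip_width: 0.022
```

```bash
python3 - <<'E'
from h import *
show()
E
```

```text
t 23.05 p [ 0.5978 -0.1803  0.1172] x-axis [ 0.953  -0.303  -0.0001] zax [ 0.      0.0005 -1.    ] F [ 0.0109  0.96   -4.1091] T [ 0.0471  0.02   -0.0553] w 0.022
```

```bash
python3 - <<'E'
from h import *
goal([.491,.190,.2],-5)
E
```

```text
shift [-0.214  -0.3205 -0.0826] rot [-0.0005  0.0001 -0.2206]
```

>>> {"name": "move_arm", "arguments": {
  "series": "0.0 0 0 -0.03 0 0 0; 0.0 0 -0.01 -0.065 0 0 0; 0.0 -0.01 -0.05 -0.083 0 0 -0.04; 0.0 -0.03 -0.105 -0.083 0 0 -0.08; 0.0 -0.06 -0.16 -0.083 0 0 -0.12"
}}

```text
time: 23.68
position: [0.5895, -0.0084, 0.2008]
tcp_rot: [-3.127, 0.294, -0.003]
wrist_force: [0.9, 0.5, -2.9]
grip_width: 0.0219
```

```bash
python3 - <<'E'
from h import *
show();goal([.491,.190,.2],-5)
E
```

```text
t 23.675 p [ 0.5895 -0.0084  0.2008] x-axis [ 0.9825 -0.1864  0.0018] zax [ 0.0019  0.0004 -1.    ] F [ 0.8682  0.4988 -2.8503] T [ 0.0498 -0.0073  0.0262] w 0.0219
shift [-0.1338 -0.1766  0.0007] rot [-0.0006 -0.0018 -0.1002]
```

>>> {"name": "move_arm", "arguments": {
  "series": "0.0 -0.03 -0.045 0 0 -0.001 -0.03; 0.0 -0.065 -0.09 0 0 -0.001 -0.06; 0.0 -0.1 -0.135 0 0 -0.001 -0.09; 0.0 -0.133 -0.176 0 0 -0.001 -0.1; 0.0 -0.134 -0.177 0.001 0 -0.002 -0.1"
}}

```text
time: 24.3
position: [0.4896, 0.1931, 0.2003]
tcp_rot: [-3.137, 0.131, -0.001]
wrist_force: [-0.3, -1.5, -2.2]
grip_width: 0.0218
```

```bash
python3 - <<'E'
from h import *
im=arm.get_image("top")
s=arm.state();im=arm.get_image("wrist")[:,:,::-1];cv2.imwrite("pics/w5.png",im)
show();goal([.491,.190,.022],-5)
pose=(s["position"],s["tcp_rot"]);c,sn=np.cos(np.radians(-5)),np.sin(np.radians(-5))
print(proj("wrist",[[.4919+a*c-b*sn,.1905+a*sn+b*c,.014] for a,b in((.12,.0425),(.12,-.0425),(-.12,.0425))],pose))
E
```

```text
t 24.4 p [0.4911 0.1908 0.2   ] x-axis [ 0.9963 -0.086   0.0009] zax [ 0.001   0.0008 -1.    ] F [ 0.2273 -0.2407 -2.7808] T [0.0065 0.0402 0.0326] w 0.0215
shift [-0.0001  0.001   0.178 ] rot [-0.0009 -0.0009  0.0012]
[[271.9275  81.2432]
 [369.432   81.5074]
 [278.2979 331.3149]]
```

View pics/w5.png

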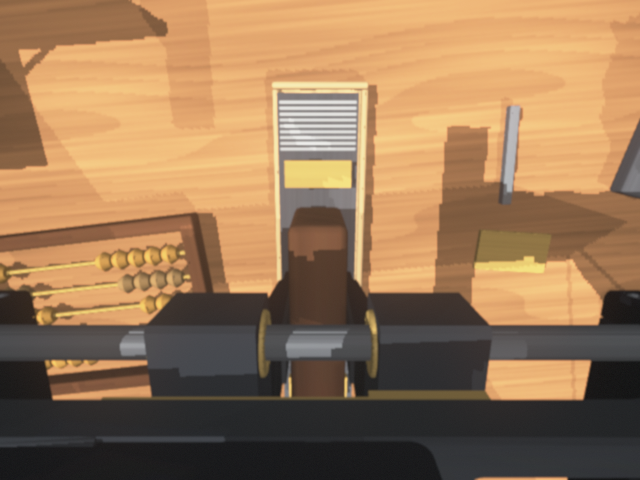

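The tray's front corners at (274,83) and (368,84) match prediction to 2 px. The file is aligned over the tray, so I'm lowering it.

>>> {"name": "move_arm", "arguments": {
  "series": "0.0 0 0.001 0.04 0 0 0; 0.0 0 0.001 0.09 0 0 0; 0.0 0 0.001 0.13 0 0 0; 0.0 0 0.001 0.16 0 0 0; 0.0 0 0.001 0.173 0 0 0"
}}

```text
time: 25.02
position: [0.4915, 0.1888, 0.0256]
tcp_rot: [-3.138, 0.138, 0.001]
wrist_force: [0.1, -0.4, -3.7]
grip_width: 0.022
```

```bash
python3 - <<'E'
from h import *
show();goal([.491,.190,.0195],-5)
E
```

```text
t 25.025 p [0.4915 0.1888 0.0256] x-axis [ 0.9961 -0.0877 -0.0005] zax [-0.0004  0.0004 -1.    ] F [ 0.0614 -0.4497 -3.6875] T [ 0.0196 -0.0322  0.0066] w 0.022
shift [-0.0006 -0.0011  0.0061] rot [-0.0003  0.0005 -0.0006]
```

>>> {"name": "move_arm", "arguments": {
  "series": "0.0 0 0 0.002 0 0 0; 0.0 0 0 0.004 0 0 0; 0.0 0 0 0.005 0 0 0; 0.0 0 0 0.006 0 0 0; 0.0 0 0 0.006 0 0 0"
}}

```text
time: 25.65
position: [0.4916, 0.1889, 0.0199]
tcp_rot: [-3.138, 0.138, 0.0]
wrist_force: [-0.7, -0.9, -3.6]
grip_width: 0.0221
```

>>> {"name": "move_arm", "arguments": {
  "series": "0.0 0 0 0.0004 0 0 0; 0.0 0 0 0.0006 0 0 0"
}}

```text
time: 25.9
position: [0.4916, 0.189, 0.0193]
tcp_rot: [-3.138, 0.138, -0.0]
wrist_force: [-0.6, -0.4, -4.1]
grip_width: 0.0219
```

>>> {"name": "move_arm", "arguments": {
  "series": "0.0 0 0 0.0004 0 0 0; 0.0 0 0 0.0005 0 0 0"
}}

```text
time: 26.15
position: [0.4916, 0.189, 0.019]
tcp_rot: [-3.138, 0.137, -0.0]
wrist_force: [-2.4, 0.0, 2.0]
grip_width: 0.0217
```

The file rests on the tray floor. Opening.

>>> {"name": "move_arm", "arguments": {
  "series": "0.024 0 0 0 0 0 0; 0.03 0 0 0 0 0 0; 0.04 0 0 0 0 0 0; 0.05 0 0 0 0 0 0; 0.05 0 0 0 0 0 0"
}}

```text
time: 26.78
position: [0.4916, 0.189, 0.019]
tcp_rot: [-3.138, 0.138, -0.0]
wrist_force: [-0.5, -0.6, 0.2]
grip_width: 0.0492
```

>>> {"name": "move_arm", "arguments": {
  "series": "0.05 0 0 -0.01 0 0 0; 0.05 0 0 -0.04 0 0 0; 0.05 0 0 -0.08 0 0 0; 0.05 0 0 -0.13 0 0 0; 0.05 0 0 -0.18 0 0 0"
}}

```text
time: 27.4
position: [0.4913, 0.1888, 0.2013]
tcp_rot: [-3.138, 0.138, -0.001]
wrist_force: [-0.1, -0.0, 0.8]
grip_width: 0.0501
```

>>> {"name": "move_arm", "arguments": {
  "series": "0.05 -0.03 0 -0.02 0 0 0; 0.05 -0.06 0.0 -0.03 0 0 0; 0.05 -0.06 0 -0.03 0 0 0"
}}

```text
time: 27.78
position: [0.4303, 0.1942, 0.2329]
tcp_rot: [-3.137, 0.136, -0.004]
wrist_force: [0.2, -0.5, 0.6]
grip_width: 0.0495
```

```bash
python3 - <<'E'
from h import *
im=arm.get_image("scene")[:,:,::-1];cv2.imwrite("pics/s6.png",im)
im=arm.get_image("wrist")[:,:,::-1];cv2.imwrite("pics/w6.png",im)
im=arm.get_image("top")[:,:,::-1];cv2.imwrite("pics/t6.png",im)
show()
E
```

```text
t 27.925 p [0.432  0.194  0.2314] x-axis [ 0.9962 -0.0875  0.0009] zax [ 0.001   0.0007 -1.    ] F [ 0.8371 -0.4982 -0.5304] T [0.0291 0.0249 0.0038] w 0.05
```

View pics/s6.png

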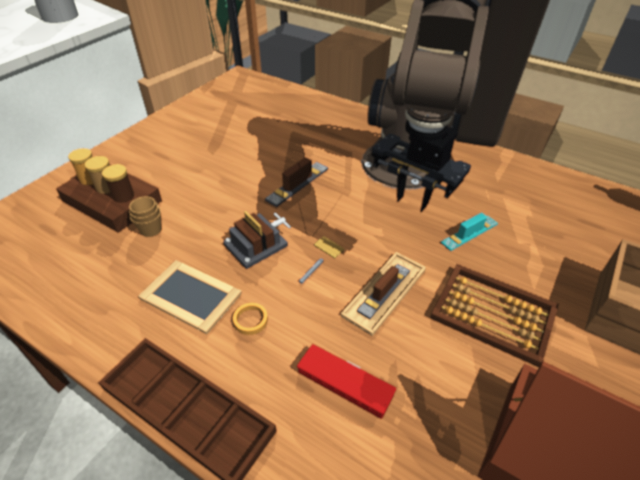

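View pics/w6.png

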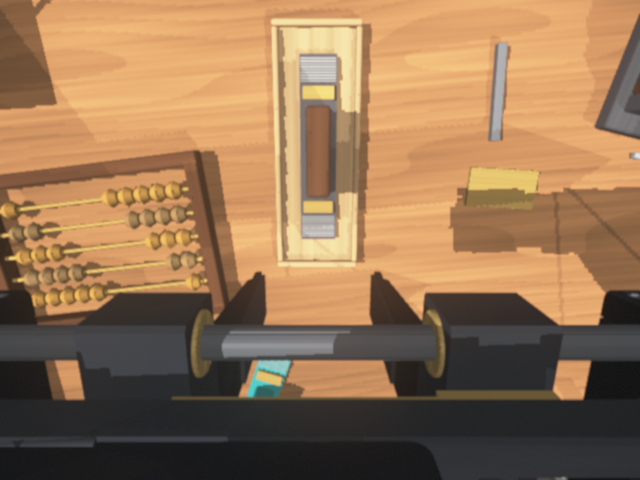

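View pics/t6.png

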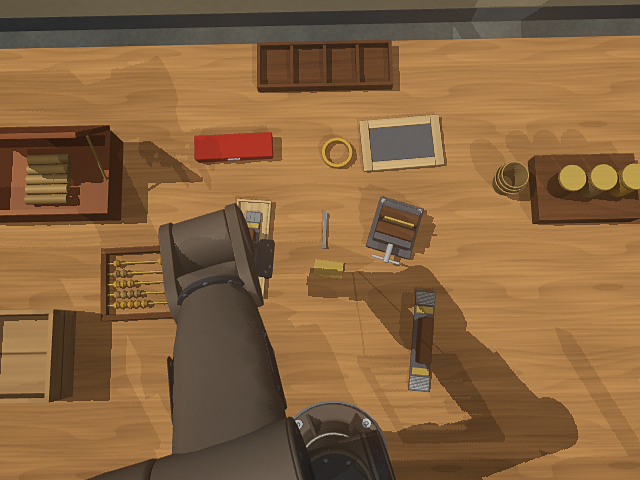

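The file lies flat and centred in the tray (wrist view, centre near (318,147)). The bystanders are at their original pixels and the gripper is clear. Handing in.

```bash
python3 - <<'E'
from plant import arm
print(arm.finish_job())
E
```

```text
the job is handed in; nothing more can be done
None
```

I took the smaller brown file from its tray and made three forward strokes on the plate's upper edge. It is now back in the tray, released, and the job was handed in at about 28 s.

- **Edge height:** by touch, the edge stands at 0.0963 m above the table, which agrees with the camera estimate of about 0.096 m.
- **Strokes:** each was about 100–105 mm long, with contact running from roughly +50 mm on the front half to about −50 mm on the rear half. Pressing force at the readings was about 6–9 N, slightly over the ideal 8 N at a few points, with about 4 N of drag. The tool's tilt stayed within about 0.001 rad at those readings. I lifted the file clear after every stroke, the last one too, and carried it back in the air.
- **Setting down:** the file met the tray floor with about 5 N, and I then opened the gripper and retracted.
- **Last checks:** the final pictures show the file flat and centred in the tray. All the other things that can be seen are at their original pixels, and the gripper touches nothing. In the top view the arm hides part of the tray and abacus, but the wrist and scene views show both in place.
- **Not checked:** the vise angle varied between pictures from about −15° to −19°, and I worked at −17.6°. In the wrist picture over the plate the file looked square to within about half a degree. I could not read the plate's drag (`plate_flex`) directly.

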